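# Line up the guide pillars by height on the staging strip

## Task

Stand the four steel guide pillars upright on the four marks of the blue strip, one centred on each mark, in order of height: the tallest next to the red end block, then shorter and shorter, with the shortest next to the grey one. Do not tip any pillar over on the way, and leave the brass bush where it stands.

Things in the scene. Friction and masses are not known exactly. Their poses are not given: they have to be found in the camera images.
- pillar_50: the shortest of four loose steel guide pillars, upright on the bench (z = 0) on the robot's side of the blue strip: 50 mm tall in all; round dark flange foot 38 mm across, 8 mm high; above it a round shaft 28 mm across with dark oil grooves and a 4 mm top chamfer; about 0.28 kg. Origin: centre of its underside; z runs up the shaft. Grip the shaft at any yaw.
- pillar_66: the second shortest of four loose steel guide pillars, upright on the bench (z = 0) on the robot's side of the blue strip: 66 mm tall in all; round dark flange foot 38 mm across, 8 mm high; above it a round shaft 28 mm across with dark oil grooves and a 4 mm top chamfer; about 0.36 kg. Origin: centre of its underside; z runs up the shaft. Grip the shaft at any yaw.
- pillar_82: the second tallest of four loose steel guide pillars, upright on the bench (z = 0) on the robot's side of the blue strip: 82 mm tall in all; round dark flange foot 38 mm across, 8 mm high; above it a round shaft 28 mm across with dark oil grooves and a 4 mm top chamfer; about 0.43 kg. Origin: centre of its underside; z runs up the shaft. Grip the shaft at any yaw.
- pillar_98: the tallest of four loose steel guide pillars, upright on the bench (z = 0) on the robot's side of the blue strip: 98 mm tall in all; round dark flange foot 38 mm across, 8 mm high; above it a round shaft 28 mm across with dark oil grooves and a 4 mm top chamfer; about 0.51 kg. Origin: centre of its underside; z runs up the shaft. Grip the shaft at any yaw.
- mark_1: mark 1 of a row of four like ones 85 mm apart: a flat printed black disc with white rim (54 mm across) and centre dot, on a fixed blue strip (75 by 440 mm, top 8 mm above the bench). Origin: the disc's centre, on the strip's top face. y runs along the row, from mark_1 to mark_4; x across it; z up. Print only: nothing stands up.
- mark_2: mark 2 of a row of four like ones 85 mm apart: a flat printed black disc with white rim (54 mm across) and centre dot, on a fixed blue strip (75 by 440 mm, top 8 mm above the bench). Origin: the disc's centre, on the strip's top face. y runs along the row, from mark_1 to mark_4; x across it; z up. Print only: nothing stands up.
- mark_3: mark 3 of a row of four like ones 85 mm apart: a flat printed black disc with white rim (54 mm across) and centre dot, on a fixed blue strip (75 by 440 mm, top 8 mm above the bench). Origin: the disc's centre, on the strip's top face. y runs along the row, from mark_1 to mark_4; x across it; z up. Print only: nothing stands up.
- mark_4: mark 4 of a row of four like ones 85 mm apart: a flat printed black disc with white rim (54 mm across) and centre dot, on a fixed blue strip (75 by 440 mm, top 8 mm above the bench). Origin: the disc's centre, on the strip's top face. y runs along the row, from mark_1 to mark_4; x across it; z up. Print only: nothing stands up.
- red_end: red block (70 mm across the strip, 20 mm along it, 30 mm high) fixed on the blue strip at one end of the row, 72.5 mm beyond the last mark; which end varies. A grey block of the same size is at the other end. Origin: centre of its underside, on the strip's top face.
- bush: loose brass guide bush standing among the pillars, to be left alone: a hollow tube 36 mm across with a 48 mm flange foot 6 mm high, 42 mm tall, 0.2 kg. Origin: centre of its underside. A dark steel hex nut, 42 mm across and 18 mm high, lies loose among them too.

How it is judged:
By the outcome, as a careful person would: the job done as asked, in the order asked, and still so for the second after the job is handed in, with the robot touching nothing.
It also fails if it takes over 99 s, if anything falls off the work surface, if the arm or the gripper's body presses on something with over 40 N, if the wrist force passes 120 N, or if a joint passes its speed limit or range.

## Robot

A 7-joint arm with a two-finger parallel gripper is mounted at the origin on the work surface. World frame = base frame: x ahead of the robot, y to its left, z up, the work surface at z = 0. Lengths are in m, angles in rad, forces in N, time in s.
With the tool pointing down it reaches from about 0.4 to 0.85 m from the base axis. Payload 4.5 kg.
Tool frame: the origin (TCP) lies at the very end of the fingers, on their centre line; the grasp point (between the pads) lies 19 mm behind it (arm.pinch_z is the distance from the TCP to the grasp point, in m); z points along the fingers, y is the direction in which the jaws open and shut (so a half turn about z gives the same grasp; the last joint's range is limited). The gripper opens to 88 mm and grips with 3 to 60 N. Pads are 18 mm wide; open, the fingers measure 123 mm over their backs; the gripper's body (75 mm by 187 mm) begins 45 mm behind the grasp point.
Start: joints at [1.215, 0.689, -0.195, 1.565, 0.157, 0.902, -0.215], TCP at [0.238, -0.578, 0.239] pointing down, gripper open.
Joint ranges: [-3.01, 3.01], [-0.46, 2.08], [-1.47, 1.51], [0.13, 2.56], [-1, 4.14], [0.04, 2.09], [-2.66, 2.66]. Speed limits (rad/s): [2.57, 2.57, 3.14, 3.14, 3.14, 3.14, 3.14].

## Interface

Orientations are given as a 3x3 rotation matrix whose columns are the frame's x, y, z axes.
In Python, from workcell import arm, effector, planner, sensors, vision, order, spotter gives the robot as it stands. Calls block until the motion is done:
- arm.move_pose(position, orientation): joint-space move of the TCP to a pose.
- arm.move_straight(position, rotation=None, feed=0.15): straight line of the TCP; rotation=None keeps the orientation; feed is the mean speed in m/s.
- arm.goto_joints(angles): joint-space move.
- effector.command_gripper(opening, f_grip=None): opening from 0.0 (shut) to 1.0 (fully open); f_grip is the grip in N (None keeps the last); returns when the fingers have stopped.
- arm.pause(seconds).
- planner.ik(position, orientation): joint angles nearest the present ones, or None.
- sensors.state(): the state.
- vision.snapshot(name): name is "side" or "top"; returns the picture (384x512x3 uint8, blue, green, red); there is no depth.
- vision.get_calibration(name): a dict with "vfov" (degrees; the focal length in pixels is half the picture's height over the tangent of half this angle, whatever the lens; pixels are square), "cx", "cy" (the principal point, pixels), "xyz" and "rotation" of the camera in the world. Camera axes: x right, y down, z forward; pixel columns grow to the right and rows downward; lengths in m; the calibration is good to about 2 mm. A picture is of the moment at which its call begins. get_calibration takes no time and is no camera call.
A pose or a line that the arm cannot do raises arm.IKError and nothing moves.
- order.close_job(): hands the job in, once; it reports no verdict.
Trained networks look in the newest picture that a camera, given by its name, has taken for a name from the list of things; names that differ only in an ending like _2 or _b are one class to them, and where a whole thing is asked for, a point or a joint stands for the part that bears it (a point fixed in the world has none). Each returns a list of dicts, best first, with "confidence" (0 to 1); they miss things now and then, are a little off and sometimes report something else, mostly with a low value. They report only what shows in the picture. A call takes as long as a camera call.
- spotter.regions_of(camera, query): "region" (384x512 bool, what is visible of it) and "position" ([row, column] as shares, 0 to 1, of the picture: columns of its width, rows of its height, amid what is visible of it).
- spotter.landmark_of(camera, query): "position" ([row, column] as shares, 0 to 1, of the picture: columns of its width, rows of its height: a listed point, or the origin of a listed thing).
The state is a dict: "time": time; "joints": joint angles; "joint_velocities": joint speeds; "effort": joint torques, N m; "eef_pos": TCP position; "orientation": TCP orientation; "wrist_force": force on the tool from outside, world axes, zero at the start; "wrist_torque": the same for the moment, N m; "grip_width": opening from 0.0 (shut) to 1.0 (fully open).
Only numpy, scipy, OpenCV 4.12 (cv2) and the standard library are available. Lean on these libraries where they do the work, as an engineer would, in place of code of your own. Each camera call takes 0.05 s, during which the arm holds its last target. There are 200 camera calls.

## Working session

There is one attempt and no reset: what is moved stays moved. The work goes in short steps, each a Python script; the robot and the scene stay as the last script left them, time stands still between calls to the robot, and variables do not carry over. Pictures are saved under pics/ and viewed, about 12 in all and at most 16, crops included, and the job is handed in when it is done.

```bash
ls; mkdir -p pics
python3 - <<'E'
from workcell import arm, effector, planner, sensors, vision, order, spotter
import cv2,numpy as np
np.set_printoptions(precision=4,suppress=True)
for n in("side","top"):
    cv2.imwrite(f"pics/{n}0.png",vision.snapshot(n)); print(n,vision.get_calibration(n))
    for q in("pillar_50","pillar_66","pillar_82","pillar_98","mark_1","red_end","bush"):
        for d in spotter.landmark_of(n,q)[:5]: print(q,round(d["confidence"],2),np.array(d["position"])*[384,512])
print(sensors.state(), arm.pinch_z)
E
```

```text
pics
side {'vfov': 49.26008447863246, 'cx': 256.1135747629731, 'cy': 187.00003387658978, 'xyz': array([ 0.3461, -0.7081,  0.4994]), 'rotation': array([[ 0.9616, -0.148 ,  0.2312],
       [-0.2742, -0.4816,  0.8324],
       [-0.0119, -0.8638, -0.5037]])}
pillar_50 0.81 [164.1984 192.7168]
pillar_50 0.79 [231.8976 225.5872]
pillar_50 0.74 [267.8016 234.5984]
pillar_50 0.65 [314.6112 266.1888]
pillar_66 0.81 [164.1984 192.7168]
pillar_66 0.79 [231.8976 225.5872]
pillar_66 0.74 [267.8016 234.5984]
pillar_66 0.65 [314.6112 266.1888]
pillar_82 0.81 [164.1984 192.7168]
pillar_82 0.79 [231.8976 225.5872]
pillar_82 0.74 [267.8016 234.5984]
pillar_82 0.65 [314.6112 266.1888]
pillar_98 0.81 [164.1984 192.7168]
pillar_98 0.79 [231.8976 225.5872]
pillar_98 0.74 [267.8016 234.5984]
pillar_98 0.65 [314.6112 266.1888]
mark_1 0.79 [194.112  285.2864]
mark_1 0.77 [264.8832 339.5072]
mark_1 0.74 [236.3136 316.416 ]
mark_1 0.5 [212.0832 299.2128]
red_end 0.77 [183.3984 268.4928]
red_end 0.41 [313.3056 263.7824]
bush 0.89 [187.6992 207.5136]
bush 0.21 [179.5968 269.1072]
top {'vfov': 45.47111457428218, '
[... 947 characters left out ...]
52 324.096 ]
bush 0.6 [234.7008 195.8912]
bush 0.45 [234.816  152.0128]
bush 0.24 [176.4864 245.9136]
{'time': 0.8, 'joints': array([ 1.2148,  0.689 , -0.1946,  1.5653,  0.1573,  0.9025, -0.2151]), 'joint_velocities': array([-0.0003,  0.0005, -0.0012, -0.    , -0.0006,  0.0005,  0.0001]), 'effort': array([  0.    , -52.745 ,  -1.2667, -15.3741,  -0.0519,  -0.0008,
         0.    ]), 'eef_pos': array([ 0.2375, -0.5781,  0.2388]), 'orientation': array([[ 0.925 ,  0.38  ,  0.0001],
       [ 0.38  , -0.925 , -0.0001],
       [ 0.    ,  0.0002, -1.    ]]), 'wrist_force': array([-0.2904, -0.2366,  0.1839]), 'wrist_torque': array([ 0.0005, -0.011 , -0.0046]), 'grip_width': 1.001559137200038} 0.0187
```

View pics/side0.png

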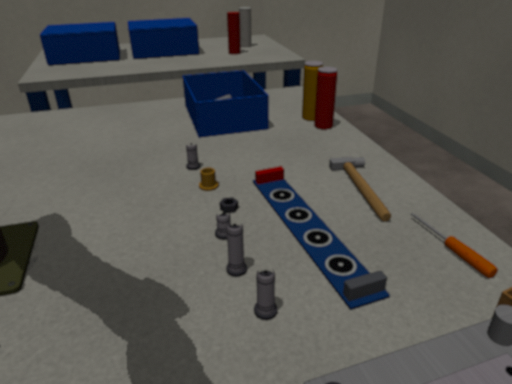

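View pics/top0.png

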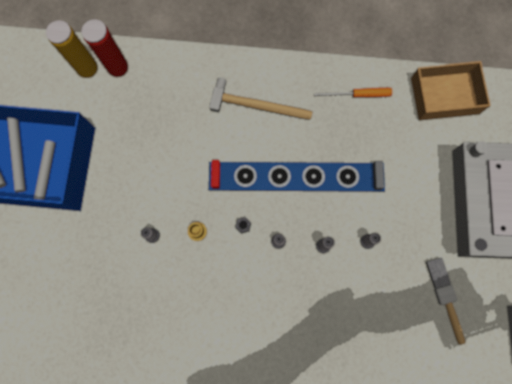

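```bash
cat > h.py <<'E'
from workcell import arm, effector, planner, sensors, vision, order, spotter
import cv2,numpy as np
np.set_printoptions(precision=4,suppress=True)
def ray(cam,rc):
    c=vision.get_calibration(cam); f=192/np.tan(np.radians(c["vfov"]/2))
    d=c["rotation"]@[(rc[1]-c["cx"])/f,(rc[0]-c["cy"])/f,1]
    return np.array(c["xyz"]),d
def onplane(cam,rc,z):
    o,d=ray(cam,rc); return (o+d*(z-o[2])/d[2])[:2]
def proj(cam,p):
    c=vision.get_calibration(cam); f=192/np.tan(np.radians(c["vfov"]/2))
    q=c["rotation"].T@(np.array(p)-c["xyz"]); return np.array([c["cy"]+f*q[1]/q[2],c["cx"]+f*q[0]/q[2]])
E
python3 - <<'E'
from h import *
S={"P":([(164.2,192.7),(231.9,225.6),(267.8,234.6),(314.6,266.2)],0),"M":([(194.1,285.3),(212.1,299.2),(236.3,316.4),(264.9,339.5)],.008),"red":([(183.4,268.5)],.008),"bush":([(187.7,207.5)],0)}
T={"P":([(233,149.4),(241.3,279.2),(249.2,322.8),(239.3,368.2)],0),"M":([(176.6,244.4),(178.7,281.3),(173.9,312.8),(179.4,347.4)],.008),"red":([(175.8,215.1)],.008),"bush":([(234.7,195.9)],0)}
for k in S:
    print(k);
    for a,b in zip(S[k][0],T[k][0]): print(onplane("side",a,S[k][1]),onplane("top",b,T[k][1]))
E
```

```text
P
[0.4489 0.2801] [0.4515 0.2734]
[ 0.4679 -0.0365] [ 0.4612 -0.0446]
[ 0.4603 -0.1462] [ 0.4521 -0.1516]
[ 0.4823 -0.2661] [ 0.4865 -0.2602]
M
[0.6259 0.0539] [0.6127 0.0558]
[ 0.6296 -0.0237] [ 0.6159 -0.0362]
[ 0.6311 -0.1122] [ 0.6356 -0.1134]
[ 0.6373 -0.2009] [ 0.6296 -0.2   ]
red
[0.6042 0.1116] [0.6079 0.1287]
bush
[0.4643 0.1478] [0.4581 0.1595]
```

Side view: pillars from the left are at (193,157), (222,225, short), (236,250, tallest?) and (265,293). The bush is at (208,180), the nut at (229,204), and the red end is at the far/+y end. I'll refine these with silhouette fits.

```bash
cat >> h.py <<'E'
from scipy.optimize import minimize
def sil(cam,x,y,h,z0=0,S=4):
    t=np.linspace(0,2*np.pi,40)[:-1]; im=np.zeros((384*S,512*S),np.uint8)
    for parts in ([(z0,.019),(z0+.008,.019)],[(z0+.008,.014),(z0+h-.004,.014),(z0+h,.010)]):
        P=np.array([proj(cam,(x+r*np.cos(a),y+r*np.sin(a),z)) for z,r in parts for a in t])[:,::-1]
        cv2.fillConvexPoly(im,cv2.convexHull(np.round((P+.5)*S).astype(np.int32)),255)
    return cv2.resize(im,(512,384),interpolation=cv2.INTER_AREA)/255.
def fit(cam,reg,h,xy,z0=0):
    def cost(p):
        m=sil(cam,*p,h,z0); return 1-np.minimum(m,reg).sum()/np.maximum(m,reg).sum()
    r=minimize(cost,xy,method="Nelder-Mead",options=dict(initial_simplex=np.array([xy,np.add(xy,[.008,0]),np.add(xy,[0,.008])]),xatol=2e-4,fatol=1e-4))
    return r.x,1-r.fun
def pillars(cam,P,z0=0,hs=(.050,.066,.082,.098)):
    R=spotter.regions_of(cam,"pillar_50")
    for p in P:
        pc=proj(cam,(*p,z0+.03)); R2=sorted(R,key=lambda d:np.hypot(*(np.array(d["position"])*[384,512]-pc)))
        d=R2[0]; print(cam,p,"conf",round(d["confidence"],2),"off",np.array(d["position"])*[384,512]-pc)
        for h in hs:
            x,i=fit(cam,d["region"].astype(float),h,p,z0); print("   h",h,x,"IoU",round(i,3))
def marks(cam):
    out=[]
    for d in spotter.regions_of(cam,"mark_1"):
        m=d["region"].astype(np.uint8); (r,c)=np.nonzero(m); M=onplane(cam,(r.mean(),c.mean()),.008); 
        print(cam,"mark",round(d["confidence"],2),m.sum(),M)
E
python3 - <<'E'
from h import *
P=[(.450,.277),(.465,-.040),(.456,-.149),(.484,-.263)]
for c in("side","top"):
    vision.snapshot(c); pillars(c,P); marks(c)
    for q,z in(("red_end",.015),("bush",.02)):
        for d in spotter.regions_of(c,q)[:2]: print(q,round(d["confidence"],2),onplane(c,np.array(d["position"])*[384,512],z))
E
```

```text
side (0.45, 0.277) conf 0.78 off [ 3.8998 -0.2943]Traceback (most recent call last):
  File "<stdin>", line 4, in <module>
  File "h.py", line 31, in pillars
    x,i=fit(cam,d["region"].astype(float),h,p,z0); print("   h",h,x,"IoU",round(i,3))
        ~~~^^^^^^^^^^^^^^^^^^^^^^^^^^^^^^^^^^^^^^
  File "h.py", line 23, in fit
    r=minimize(cost,xy,method="Nelder-Mead",options=dict(initial_simplex=np.array([xy,np.add(xy,[.008,0]),np.add(xy,[0,.008])]),xatol=2e-4,fatol=1e-4))
    res = _minimize_neldermead(fun, x0, args, callback, bounds=bounds,
                               **options)
    fxr = func(xr)
    fx = function(np.copy(x), *(wrapper_args + args))
  File "h.py", line 22, in cost
    m=sil(cam,*p,h,z0); return 1-np.minimum(m,reg).sum()/np.maximum(m,reg).sum()
  File "h.py", line 17, in sil
    P=np.array([proj(cam,(x+r*np.cos(a),y+r*np.sin(a),z)) for z,r in parts for a in t])[:,::-1]
                ~~~~^^^^^^^^^^^^^^^^^^^^^^^^^^^^^^^^^^^^^
  File "h.py", line 11, in proj
    c=vision.get_calibration(cam); f=192/np.tan(np.radians(c["vfov"]/2))
ValueError: time passes only in moves, steps and waits
```

```bash
sed -i 's/vision.get_calibration(cam)/CAL[cam]/' h.py; sed -i '3a CAL={n:vision.get_calibration(n) for n in ("side","top")}' h.py
python3 - <<'E'
from h import *
P=[(.450,.277),(.465,-.040),(.456,-.149),(.484,-.263)]
for c in("side","top"):
    vision.snapshot(c); pillars(c,P); marks(c)
    for q,z in(("red_end",.015),("bush",.02)):
        for d in spotter.regions_of(c,q)[:2]: print(q,round(d["confidence"],2),onplane(c,np.array(d["position"])*[384,512],z))
E
```

```text
side (0.45, 0.277) conf 0.74 off [ 2.9014 -2.0863]
   h 0.05 [0.448  0.2651] IoU 0.835
   h 0.066 [0.4481 0.2627] IoU 0.869
   h 0.082 [0.4479 0.2615] IoU 0.724
   h 0.098 [0.448  0.2617] IoU 0.618
side (0.465, -0.04) conf 0.54 off [ 2.8452 -2.9659]
   h 0.05 [ 0.4634 -0.0441] IoU 0.65
   h 0.066 [ 0.463  -0.0453] IoU 0.527
   h 0.082 [ 0.4632 -0.0449] IoU 0.443
   h 0.098 [ 0.4634 -0.0439] IoU 0.381
side (0.456, -0.149) conf 0.57 off [-5.5798  5.2105]
   h 0.05 [ 0.4624 -0.1496] IoU 0.59
   h 0.066 [ 0.4622 -0.1501] IoU 0.722
   h 0.082 [ 0.4625 -0.1497] IoU 0.858
   h 0.098 [ 0.4617 -0.1531] IoU 0.914
side (0.484, -0.263) conf 0.63 off [-0.1075 -3.9846]
   h 0.05 [ 0.4834 -0.2577] IoU 0.712
   h 0.066 [ 0.483  -0.2577] IoU 0.858
   h 0.082 [ 0.4826 -0.2593] IoU 0.923
   h 0.098 [ 0.4822 -0.2602] IoU 0.796
side mark 0.69 384 [ 0.6319 -0.1179]
side mark 0.68 283 [ 0.6259 -0.0338]
side mark 0.64 490 [ 0.6393 -0.2033]
side mark 0.63 231 [0.6167 0.0511]
side mark 0.23 895 [ 0.471 -0.112]
red_end 0.56 [0.6144 0.1394]
bush 0.9 [0.4701 0.1373]
top (0.45, 0.277) conf 0.82 off [-0.6256  2.90
[... 339 characters left out ...]
0414] IoU 0.762
top (0.456, -0.149) conf 0.6 off [-1.7066  1.7571]
   h 0.05 [ 0.4633 -0.1504] IoU 0.848
   h 0.066 [ 0.4631 -0.1504] IoU 0.903
   h 0.082 [ 0.4627 -0.1496] IoU 0.941
   h 0.098 [ 0.4618 -0.1492] IoU 0.909
top (0.484, -0.263) conf 0.75 off [ 0.0516 -1.2393]
   h 0.05 [ 0.4851 -0.2579] IoU 0.798
   h 0.066 [ 0.4856 -0.2591] IoU 0.877
   h 0.082 [ 0.4838 -0.2567] IoU 0.932
   h 0.098 [ 0.4832 -0.2552] IoU 0.889
top mark 0.74 359 [ 0.624  -0.0294]
top mark 0.57 365 [ 0.6391 -0.1981]
top mark 0.56 359 [ 0.6317 -0.1134]
top mark 0.53 344 [0.6172 0.0546]
top mark 0.29 220 [ 0.4631 -0.153 ]
top mark 0.21 312 [0.4671 0.1589]
red_end 0.69 [0.6034 0.1225]
red_end 0.66 [ 0.6366 -0.1998]
```

```bash
cat >> h.py <<'E'
R1=np.array([[0,1,0],[1,0,0],[0,0,-1.]]); R2=R1*[-1,-1,1]
PICK={98:(.462,-.151),82:(.483,-.258),66:(.448,.2655),50:(.463,-.043)}
PLACE={98:(.617,.053),82:(.625,-.0315),66:(.632,-.116),50:(.639,-.2005)}
def tip(h): return max(h/1000-.036,.030)-arm.pinch_z
def pick(h,xy=None,z0=0,R=None):
    x,y=xy or PICK[h]; t=tip(h)+z0
    effector.command_gripper(1.0)
    if R is not None: arm.move_pose([x,y,t+.12],R)
    else: arm.move_straight([x,y,max(t+.12,sensors.state()["eef_pos"][2])],feed=.3)
    arm.move_straight([x,y,t+.08],feed=.3); arm.move_straight([x,y,t],feed=.12)
    effector.command_gripper(0.0,35); s=sensors.state()
    print("grip",s["grip_width"]*88,"mm",s["wrist_force"])
def lift(h,z0=0,dz=.13):
    p=sensors.state()["eef_pos"]; arm.move_straight([p[0],p[1],tip(h)+z0+dz],feed=.15)
def place(h,xy=None):
    x,y=xy or PLACE[h]; t=tip(h)+.008
    arm.move_straight([x,y,tip(h)+.13],feed=.25)
    arm.move_straight([x,y,t+.015],feed=.15); arm.move_straight([x,y,t+.0007],feed=.04)
    s=sensors.state(); print("before release",s["grip_width"]*88,s["wrist_force"],s["eef_pos"])
    effector.command_gripper(1.0); arm.pause(.2)
    arm.move_straight([x,y,t+.13],feed=.2); print("t",sensors.state()["time"])
E
python3 - <<'E'
from h import *
for R in(R1,R2): print([planner.ik([*p,z],R) is not None for d in(PICK,PLACE) for p in d.values() for z in(.02,.2)], planner.ik([.462,-.151,.2],R))
E
```

```text
[True, True, True, True, True, True, True, True, True, True, True, True, True, True, True, True] [ 0.4943  0.5963 -0.429   2.0101  0.414   0.6195 -0.211 ]
[True, True, True, True, True, True, True, True, True, True, True, True, True, True, True, True] [-0.0359  0.6106  0.4136  2.0366 -0.4348  0.5789 -2.4616]
```

Run:
```python
from h import *
pick(98,R=R1); lift(98,dz=.03)
cv2.imwrite("pics/side1.png",vision.snapshot("side")); print(sensors.state()["time"],sensors.state()["eef_pos"],sensors.state()["wrist_force"])
```

```text
grip 27.060725296980962 mm [ 0.5578  0.9915 -0.626 ]
5.8417 [ 0.4617 -0.151   0.0728] [ 0.0972 -0.0792 -4.0124]
```

View pics/side1.png

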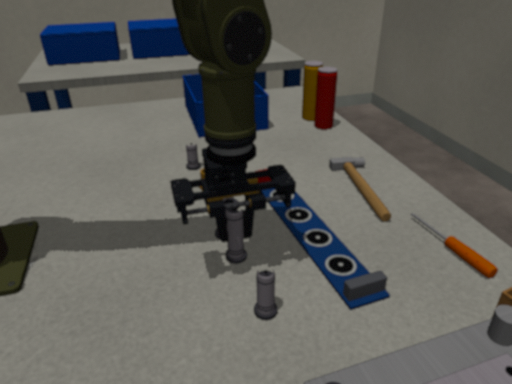

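The tallest pillar is held upright at (235,235). Next I place it, pick the 82 mm pillar, and check the first placing once the arm is clear of it.

Run:
```python
from h import *
lift(98); place(98); pick(82); lift(82)
print(sensors.state()["wrist_force"])
for c in("side","top"):
    cv2.imwrite(f"pics/{c}2.png",vision.snapshot(c)); pillars(c,[PLACE[98]],.008,(.098,)); marks(c)
print(sensors.state()["time"])
a=cv2.imread("pics/side2.png"); b=cv2.imread("pics/top2.png")
cv2.imwrite("pics/c2.png",np.hstack([cv2.resize(a[110:270,170:330],(400,400)),cv2.resize(b[110:270,200:360],(400,400))]))
```

```text
before release 27.15812176223962 [ 0.3502 -0.7572 -4.6407] [0.6169 0.053  0.0518]
t 11.2
grip 27.43027364174616 mm [ 0.1297 -0.5251 -0.7718]
[-0.4174 -0.0852 -4.2434]
side (0.617, 0.053) conf 0.58 off [ 47.165  -16.9329]
   h 0.098 [0.617 0.053] IoU 0.0
side mark 0.91 406 [ 0.6318 -0.1178]
side mark 0.79 488 [ 0.6394 -0.2028]
side mark 0.6 299 [ 0.6263 -0.0337]
top (0.617, 0.053) conf 0.82 off [1.7385 0.6512]
   h 0.098 [0.6163 0.054 ] IoU 0.934
top mark 0.67 319 [ 0.6305 -0.1139]
top mark 0.64 349 [ 0.6382 -0.1984]
top mark 0.55 74 [ 0.5029 -0.2756]
16.1667
```

View pics/c2.png

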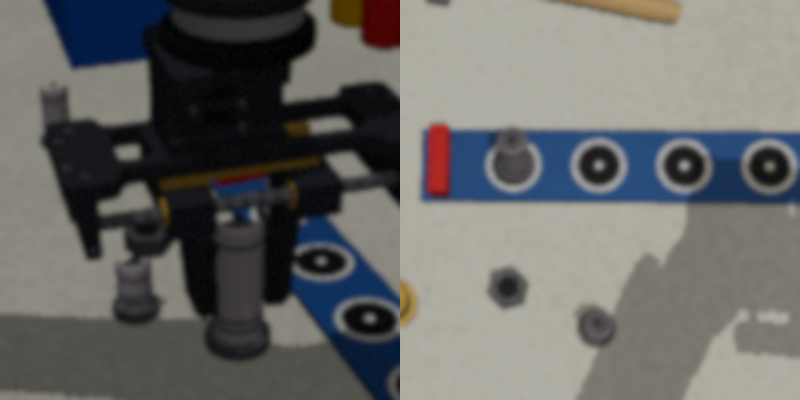

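Top view: the 98 mm pillar stands inside its white rim by the red block, and the fit is within about 1 mm of the mark. I'll carry on with the rest.

Run:
```python
from h import *
place(82); pick(66); lift(66); print(sensors.state()["wrist_force"])
vision.snapshot("top"); pillars("top",[PLACE[82]],.008,(.082,)); marks("top")
place(66); pick(50); lift(50); print(sensors.state()["wrist_force"]); place(50)
arm.move_straight([.42,-.35,.25],feed=.3)
for c in("side","top"):
    cv2.imwrite(f"pics/{c}3.png",vision.snapshot(c))
    for h in PLACE: pillars(c,[PLACE[h]],.008,(h/1000,))
    marks(c)
print(sensors.state()["time"])
a=cv2.imread("pics/side3.png"); b=cv2.imread("pics/top3.png")
cv2.imwrite("pics/c3.png",np.hstack([cv2.resize(a[120:320,180:400],(400,364)),cv2.resize(b[110:290,190:390],(400,364))]))
```

```text
before release 27.003565746953846 [-0.2707 -0.071  -2.8203] [ 0.6249 -0.0315  0.0358]
t 20.75
grip 26.986658799323955 mm [-0.8259  0.0294 -0.1681]
[-0.2668 -0.2468 -3.1471]
top (0.625, -0.0315) conf 0.8 off [-1.2362  0.3711]
   h 0.082 [ 0.625  -0.0311] IoU 0.895
top mark 0.87 335 [ 0.6313 -0.1139]
top mark 0.57 78 [ 0.6102 -0.0281]
top mark 0.56 334 [ 0.6377 -0.1987]
before release 27.01035523820806 [ 0.9815  0.2598 -3.7374] [ 0.6318 -0.116   0.0198]
t 30.8Traceback (most recent call last):
  File "<stdin>", line 4, in <module>
  File "h.py", line 47, in pick
    arm.move_straight([x,y,t+.08],feed=.3); arm.move_straight([x,y,t],feed=.12)
                                            ~~~~~~~~~~~~~~~~~^^^^^^^^^^^^^^^^^^
workcell.IKError: the arm cannot follow that straight line within its joint ranges
```

Run:
```python
from h import *
s=sensors.state(); print(s["joints"],s["eef_pos"])
from math import cos,sin
for a in(0,.4,-.4,.8,-.8):
    c_,s_=cos(a),sin(a); Rz=np.array([[c_,-s_,0],[s_,c_,0],[0,0,1]])
    for R in(R1,R2): print(a,planner.ik([.463,-.043,tip(50)],Rz@R),planner.ik([.463,-.043,.14],Rz@R))
vision.snapshot("top")
for h in(98,82,66): pillars("top",[PLACE[h]],.008,(h/1000,))
marks("top"); pillars("top",[PICK[50]],0,(.05,))
```

```text
[ 0.1286  0.7672 -0.2169  2.1544  0.5809  0.2768 -0.5929] [ 0.4637 -0.0435  0.0906]
0 [ 0.1131  0.9341 -0.194   2.1738  1.305   0.1614 -1.3049] [ 0.2016  0.6755 -0.3304  2.1252  0.5227  0.4184 -0.5445]
0 [ 0.387   1.0124 -0.656   2.1592  1.4405  0.5489  1.7229] [ 0.595   0.867  -1.0429  2.106   1.0697  0.8495  2.0209]
0.4 [ 0.0237  0.9321 -0.0489  2.1785  0.894   0.0504 -0.4989] [ 0.2756  0.6908 -0.45    2.1215  0.6607  0.4686 -0.2872]
0.4 [ 0.6562  1.2994 -1.2585  2.146   1.5012  1.1656  2.1091] [-0.2187  0.6973  0.346   2.1463 -0.6059  0.3924 -2.1212]
-0.4 [ 0.1131  0.9341 -0.194   2.1738  1.305   0.1614 -1.7049] [ 0.132   0.6666 -0.2194  2.1288  0.3698  0.3815 -0.7869]
-0.4 [ 0.3655  1.0015 -0.6176  2.1603  1.4356  0.5147  1.3256] [ 0.5662  0.8387 -0.9786  2.1073  1.0399  0.7975  1.6539]
0.8 [ 0.0403  0.9317 -0.0759  2.1777  1.067   0.0695 -0.271 ] [ 0.3486  0.7126 -0.5715  2.1178  0.7762  0.5292 -0.0073]
0.8 [ 0.6562  1.2994 -1.2585  2.146   1.5012  1.1656  2.5091] [-0.1568  0.6819  0.2424  2.1432 -0.4402  0.363  -1.894 ]
-0.8 [ 0.1131  0.9341 -0.194   2.1738  1.305   0.1614 -2.1049] [ 0.068   0.6628 -0.1181  2.132   0.2087  0.3573 -1.0212]
-0.8 [ 0.338   0.989  -0.5693  2.1617  1.4289  0.4723  0.9297] [ 0.5344  0.8118 -0.9117  2.1088  1.0061  0.7463  1.2907]
top (0.617, 0.053) conf 0.65 off [0.4329 0.0368]
   h 0.098 [0.617  0.0541] IoU 0.87
top (0.625, -0.0315) conf 0.49 off [-0.6218  1.5999]
   h 0.082 [ 0.6254 -0.0304] IoU 0.897
top (0.632, -0.116) conf 0.78 off [-1.9976 -1.6366]
   h 0.066 [ 0.6314 -0.1129] IoU 0.858
top mark 0.89 354 [ 0.6386 -0.1982]
top mark 0.64 61 [ 0.6379 -0.1062]
top mark 0.59 78 [ 0.6205 -0.0176]
top mark 0.42 16 [0.6106 0.076 ]
top (0.463, -0.043) conf 0.49 off [-67.8106   2.7382]
   h 0.05 [ 0.463 -0.043] IoU 0.0
```

Run:
```python
from h import *
x,y=PICK[50]
arm.move_straight([x,y,.2],feed=.3)
arm.goto_joints([.595,.867,-1.0429,2.106,1.0697,.8495,2.0209-np.pi])
s=sensors.state(); print(s["eef_pos"],s["orientation"])
pick(50); lift(50); print(sensors.state()["wrist_force"]); place(50)
arm.move_straight([.42,-.35,.25],feed=.3)
for c in("side","top"):
    cv2.imwrite(f"pics/{c}3.png",vision.snapshot(c))
    for h in PLACE: pillars(c,[PLACE[h]],.008,(h/1000,))
    marks(c)
print(sensors.state()["time"])
a=cv2.imread("pics/side3.png"); b=cv2.imread("pics/top3.png")
cv2.imwrite("pics/c3.png",np.hstack([cv2.resize(a[120:320,180:400],(400,364)),cv2.resize(b[110:290,190:390],(400,364))]))
```

```text
[ 0.462  -0.0429  0.1391] [[-0.0006  1.     -0.0031]
 [ 1.      0.0006  0.0008]
 [ 0.0008 -0.0031 -1.    ]]
grip 26.485800078400832 mm [ 0.5473 -0.2706 -0.0046]
[ 0.6316 -0.0779 -2.5561]
before release 26.948239898285465 [-0.0997 -0.1573 -1.0666] [ 0.6389 -0.2005  0.0198]
t 41.65
side (0.617, 0.053) conf 0.71 off [18.4418 17.3711]
   h 0.098 [ 0.6255 -0.0316] IoU 0.761
side (0.625, -0.0315) conf 0.71 off [-0.5061  0.2848]
   h 0.082 [ 0.6257 -0.0313] IoU 0.887
side (0.632, -0.116) conf 0.85 off [3.098  2.2364]
   h 0.066 [ 0.6328 -0.1174] IoU 0.899
side (0.639, -0.2005) conf 0.85 off [ 3.4177 -1.374 ]
   h 0.05 [ 0.6397 -0.1989] IoU 0.805
side mark 0.67 111 [ 0.619  -0.0442]
side mark 0.55 216 [ 0.6364 -0.2099]
side mark 0.53 544 [0.6459 0.0162]
top (0.617, 0.053) conf 0.81 off [ 1.6233 35.7232]
   h 0.098 [0.617 0.053] IoU 0.0
top (0.625, -0.0315) conf 0.81 off [1.6438 0.7807]
   h 0.082 [ 0.6245 -0.0294] IoU 0.915
top (0.632, -0.116) conf 0.55 off [ 1.1896 -1.4318]
   h 0.066 [ 0.6315 -0.1142] IoU 0.926
top (0.639, -0.2005) conf 0.58 off [ 2.0023 -1.2151]
   h 0.05 [ 0.6387 -0.1973] IoU 0.918
top mark 0.6 113 [ 0.6315 -0.196 ]
top mark 0.58 204 [ 0.6367 -0.1166]
top mark 0.46 130 [ 0.6158 -0.0259]
43.3417
```

View pics/c3.png

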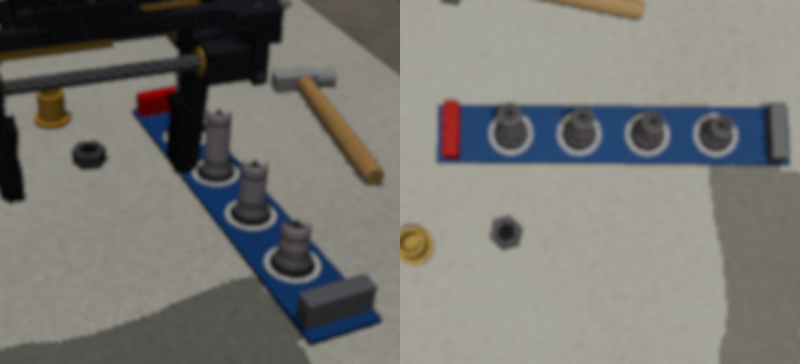

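Top view: all four stand inside their rims in the right order, and the bush and nut are untouched. I'll move the arm out of the side view for one closer check of centring, since the side fit for the 50 mm pillar differs by about 4 mm.

Run:
```python
from h import *
arm.move_pose([.238,-.56,.28],R1)
ims=[]
for c,(r,q,s) in {"side":((140,280),(240,380),5),"top":((145,205),(225,375),5)}.items():
    im=vision.snapshot(c)
    for h in PLACE: pillars(c,[PLACE[h]],.008,(h/1000,))
    # overlay: expected rim and foot circle
    k=cv2.resize(im[r[0]:r[1],q[0]:q[1]],None,fx=s,fy=s,interpolation=cv2.INTER_CUBIC); cv2.imwrite(f"pics/{c}4.png",k[:600])
print(sensors.state()["time"])
for d in spotter.regions_of("top","bush")[:1]: print("bush",onplane("top",np.array(d["position"])*[384,512],.02))
```

```text
side (0.617, 0.053) conf 0.96 off [-6.2494 -0.0369]
   h 0.098 [0.6175 0.0496] IoU 0.889
side (0.625, -0.0315) conf 0.87 off [2.4891 1.4624]
   h 0.082 [ 0.625  -0.0331] IoU 0.894
side (0.632, -0.116) conf 0.61 off [3.1748 0.7004]
   h 0.066 [ 0.632  -0.1169] IoU 0.869
side (0.639, -0.2005) conf 0.93 off [1.9201 0.7252]
   h 0.05 [ 0.6379 -0.2018] IoU 0.893
top (0.617, 0.053) conf 0.61 off [ 5.0409 -1.0384]
   h 0.098 [0.6164 0.0541] IoU 0.891
top (0.625, -0.0315) conf 0.64 off [ 2.3734 -0.3969]
   h 0.082 [ 0.6236 -0.0306] IoU 0.845
top (0.632, -0.116) conf 0.59 off [ 0.6904 -0.3566]
   h 0.066 [ 0.6309 -0.1127] IoU 0.916
top (0.639, -0.2005) conf 0.66 off [-0.8009 -2.1879]
   h 0.05 [ 0.64   -0.1986] IoU 0.923
44.925
bush [0.4559 0.156 ]
```

View pics/side4.png

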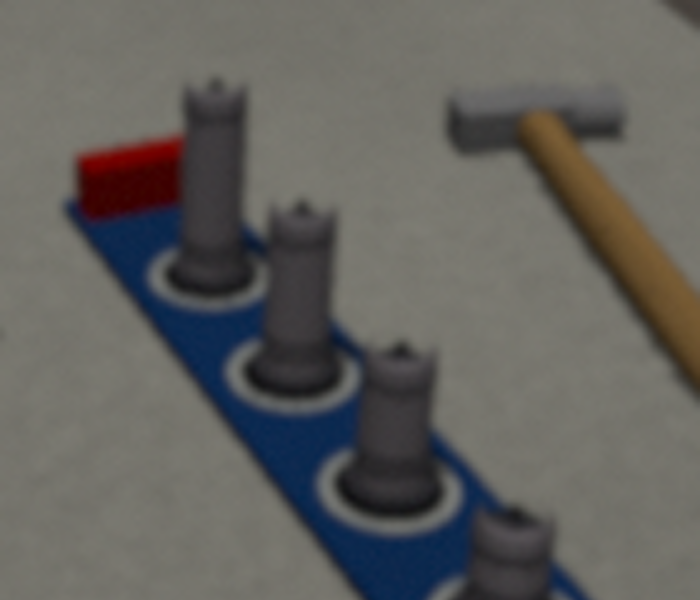

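View pics/top4.png

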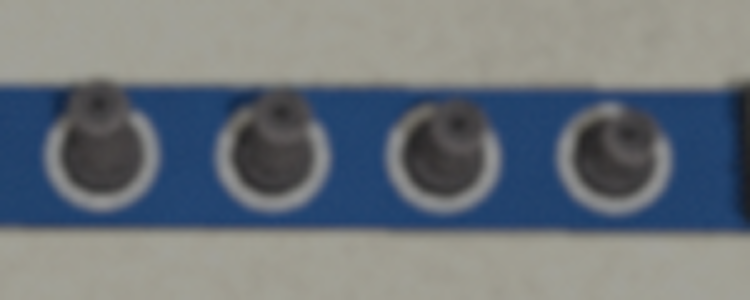

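Both views show each foot concentric with its white rim: side view feet at about (210,275), (293,370) and (390,488), top view feet at (102,152), (273,155), (444,158) and (614,158). The side fits now agree with the side marks to about 1.5 mm. I'm handing in.

```bash
python3 -c "
from workcell import order; order.close_job()"
```

```text
the job is handed in; nothing more can be done
```

All four pillars stand upright on the blue strip's marks in the order 98, 82, 66, 50 mm, with the tallest next to the red block and the shortest next to the grey one. I handed the job in at about 45 s on the robot's clock.

**Final checks:** In the last top view every foot sits concentric within its white rim. The side view shows the same for the three tallest; the 50 mm pillar's foot was cropped out of that close-up. Silhouette fits put each pillar within about 2 mm of its mark in both cameras.

**What disagreed or failed:**
- The two cameras differ by about 4 mm in y, which looks like calibration error. I compared pillar and mark within the same camera, so this mostly cancels.
- One earlier side fit, with the arm partly in view, put the 50 mm pillar about 4 mm off its mark. The unobstructed repeat agreed to about 1.5 mm.
- One straight-line descent to the 50 mm pillar was refused because of joint limits. I reconfigured the elbow and it worked, and nothing moved in the failed attempt.

**Bush and nut:** The robot did not handle either of them. The last bush estimate from the top camera, (0.456, 0.156), matches its first one, (0.458, 0.160), within the spotter's noise.

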